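Press a gift-box drawer home with the ratchet clamp and clear the box

TASK

Pump the clamp's trigger until its jaw has pushed the white drawer fully home in the plywood sleeve, but do not go on pumping until the sprung pad is driven back and crushes the box. Then press the release paddle until the jaw has sprung all the way back, and only then slide the closed box across the table so that it lies wholly on the dark mat beside it, without lifting or tipping it. Leave everything else on the table where it is.

Things in the scene. Friction and masses are not known exactly. Their poses are not given: they have to be found in the camera images.
- clamp: fixed part of a ratchet clamp bolted to the table: grey housing 100 x 50 mm, 85 mm tall, on a 150 x 92 x 6 mm base plate. Origin: centre of its underside. x axis (level): from the housing to the box and stop, the way the jaw advances; y towards the robot's side, -y to the mat's side; z up. A toothed bar (16 mm wide, z 24 to 42 mm) runs through it, its tail 135 mm behind the origin
- trigger (a joint): pump trigger: black lever 125 mm long, 24 to 30 mm wide, on top of the housing, pointing to the clamp's -x (away from the box); pivot at clamp x -4, z 108 mm. 0 = up (end 0.225 rad above level), 0.45 rad = fully down on its stop. Pressing takes 4 to 13 N; a spring lifts it again. Each full stroke, down and fully up again, advances the jaw one tooth (12 mm)
- trigger_press (a point): centre of the top of the trigger's broad end (30 x 30 mm), where to push: 110 mm from the pivot, 140 mm high at rest, 90 mm fully down. The jaw moves as it goes down; the tooth catches at about 0.38 rad, a shorter stroke advances nothing. Pressed to the stop the jaw goes 3 mm further and settles back by that as the trigger rises
- release (a joint): release paddle: short black lever 58 mm long on top of the housing, pointing to the clamp's +x (towards the box); pivot at clamp x 34, z 102 mm. 0 = up at rest, 0.40 rad = fully down (5 to 6 N). Above about 0.25 rad the teeth are free and the jaw springs all the way back in under 1 s; keep it down until then. It springs up when let go
- release_press (a point): centre of the top of the release paddle's end (20 x 34 mm), where to push it down: 52 mm from the pivot, 115 mm high at rest, 94 mm fully down
- jaw (a joint): travel of the jaw and toothed bar in m along the clamp's +x. 0 = fully back; it rests on teeth at about 0, 12, 24, 36 .. mm. It starts on one of the first teeth
- pad (a joint): how far the jaw's sprung pad is pushed back towards the jaw, in m: 0 = free, 0.024 = pushed right back against the jaw. Preload 3 N, 0.5 N per mm. It begins to move once the drawer is home; more than 0.0195 counts as crushing the box
- pad_face (a point): centre of the front face of the jaw's sprung pad (40 mm wide, 36 mm tall, centre 33 mm above the table), at clamp x = 115 mm + jaw - pad. This is the face that pushes the drawer
- stop: fixed steel end stop across the clamp's line, 110 mm wide, 46 mm tall; origin at the middle of the foot of its face towards the clamp; axes about as the clamp's
- sleeve: outer sleeve of a plywood gift box, loose, 130 long x 86 wide x 60 mm tall, walls 4 mm, lying on the table just before the stop: closed at its back end (towards the stop), open at its front end (towards the jaw). Origin on the table, 63 mm from the front end and 67 mm from the back end; x axis points to the back end (about along the clamp's x), y across
- drawer: white drawer of the gift box, loose, 126 x 75 x 48 mm, standing partly (16 to 28 mm) out of the sleeve towards the jaw. Origin: centre of its underside, front face at its x = -63 mm. Fully home, its front flush with the sleeve's, its origin is at x = 0, y = 0, z = 4 mm in the sleeve's frame; at the start x = -16 to -28 mm there
- mat: black rubber sheet flush on the table, 200 mm (its x, about along the clamp) by 130 mm (its y), beside the box on the far side from the robot; origin at its centre
- corner0 (a point): bottom outer corner of the sleeve: front end, robot side
- corner1 (a point): bottom outer corner of the sleeve: front end, far side
- corner2 (a point): bottom outer corner of the sleeve: back end, robot side
- corner3 (a point): bottom outer corner of the sleeve: back end, far side
- tape_roll: bystander: roll of brown tape lying flat, 96 mm across, 45 mm tall; origin at the centre of its underside
- eraser: bystander: whiteboard eraser, 110 x 45 x 30 mm, lying flat
- small_tray: bystander: white open tray, 90 x 170 x 45 mm
- gel: bystander: clear bottle, 64 mm across, 150 mm tall, standing
- cup: bystander: white mug, 76 mm across, 90 mm tall, standing
- small_carton: bystander: small cardboard carton, 90 x 130 x 50 mm
- marker: bystander: white marker pen lying flat, 120 mm long, 16 mm thick
Mind the look-alikes: they are no part of the job. Leave any pink look-alike of the sleeve alone.

How it is judged (in metres and radians):
On the way, in this order (a step that is already met when the one before it is completed fails the run):
1. the clamp's jaw has pushed the drawer home: drawer within 3 mm of flush and the pad's face within 6 mm of the drawer's front, the box still within 15 mm of the stop (x of drawer in the frame of sleeve above -0.003 m and x of pad_face in the frame of drawer above -0.069 m and x of sleeve in the frame of stop between -0.082 and -0.06 m), for 0.2 s.
2. the jaw is released and fully back (within 4 mm) while the drawer is still home and the box is still in the clamp's line (x of drawer in the frame of sleeve above -0.003 m and value of joint jaw below 0.004 m and y of sleeve in the frame of stop above -0.03 m), for 0.1 s.
At the end, for the whole second after the job is handed in: The drawer is home in the sleeve (within 3 mm), the jaw is fully back (within 4 mm), trigger and release are up, and the box lies flat and at rest with all four corners on the mat (1 mm over the edge allowed) (x of drawer in the frame of sleeve above -0.003 m and value of joint jaw below 0.004 m and value of joint each of trigger, release below 0.05 rad and x of corner0 in the frame of mat between -0.101 and 0.101 m and y of corner0 in the frame of mat between -0.066 and 0.066 m and x of corner1 in the frame of mat between -0.101 and 0.101 m and y of corner1 in the frame of mat between -0.066 and 0.066 m and x of corner2 in the frame of mat between -0.101 and 0.101 m and y of corner2 in the frame of mat between -0.066 and 0.066 m and x of corner3 in the frame of mat between -0.101 and 0.101 m and y of corner3 in the frame of mat between -0.066 and 0.066 m and angle between sleeve's own z axis and vertical below 0.05 rad and height (world z) of sleeve below 0.004 m and linear speed of each of sleeve, drawer below 0.01 m/s); the robot touches nothing.
It fails at once if the box is crushed: the sprung pad is driven back more than 19.5 mm (value of joint pad above 0.0195 m).
It fails at once if the box is lifted more than 15 mm or tipped (height (world z) of sleeve above 0.015 m or angle between sleeve's own z axis and vertical above 0.25 rad).
It fails at once if another thing on the table is moved more than 40 mm (distance of any of tape_roll, eraser, small_tray, gel, cup, small_carton, marker from where it was at the start of the episode above 0.04 m).
It also fails if it takes over 72 s, if anything falls off the work surface, if the arm or the gripper's body presses on something with over 40 N, if the wrist force passes 120 N, or if a joint passes its speed limit or range.

ROBOT

A 6-joint arm with a two-finger parallel gripper is mounted at the origin on the work surface. World frame = base frame: x ahead of the robot, y to its left, z up, the work surface at z = 0. Lengths are in m, angles in degrees, forces in N, time in s.
With the tool pointing down it reaches from about 0.325 to 0.9 m from the base axis. Payload 3.5 kg.
Tool frame: the origin (TCP) lies midway between the tips of the shut fingers; the grasp point (between the pads) lies 19 mm behind it; z points along the fingers, y is the direction in which the jaws open and shut (so a half turn about z gives the same grasp; the last joint's range is limited). The gripper opens to 85 mm and grips with 20 to 120 N. Pads are 22 mm wide; open, the fingers measure 114 mm over their backs; the gripper's body (76 mm by 85 mm) begins 54 mm behind the grasp point. The pads swing forward as they close: fully open they stand 13 mm farther back than shut.
Start: joints at [61.398, 15.837, -1.513, 72.651, 0, 84.076], TCP at [0.241, 0.577, 0.231] pointing down, gripper open.
Joint ranges: [-178.77, 178.77], [-48.84, 107.48], [-61.69, 71.31], [-111.58, 123.2], [-90, 87.43], [-180, 180]. Speed limits (degrees/s): [147.25, 147.25, 180, 180, 180, 180].

INTERFACE

Orientations are given as a 3x3 rotation matrix whose columns are the frame's x, y, z axes.
In Python, from workcell import r gives the robot as it stands.
- The arm moves only by the shell command python3 -m jog 'ROWS' [OPENING] [FORCE]. ROWS is a JSON object of lists of equal length, an entry for each row: "offset": the shift along the tool's x, y, z as a fraction of full scale, a list of three; "turn": the turn about the tool's z as a fraction of full scale. In form: {"offset": [[dx, dy, dz], ...], "turn": [turn, ...]}. A call has 1 to 12 rows; each row is the pose to reach, as a shift and turn from the pose commanded when the call began, along the tool's axes at that moment, turning the shorter way round; what a row does not reach only later rows make up. Full scale, the value 1, is 0.8 m for a shift and pi rad for a turn. A row lasts 1/8 s, in which the tool goes at most 62.5 mm and 10.7 degrees, less where a joint would pass 70% of its speed; a pose out of reach is approached as far as the arm can. A call with a number of a shift or a turn outside -1 to 1 is refused whole. A call with a gripper value outside its range is refused whole. OPENING is the closure, from -1 (fully open) to 1 (shut), set as the call begins (- or left out, the last holds). The fingers move at their own pace and stop on an object; FORCE is the grip in N (left out, the last holds). Time passes only in rows, so rows that repeat a pose let the fingers close. It gives the time, the measured TCP pose, the force and the opening at its end, in the units of the state.
- r.state(): the state, without advancing time (a new reading comes with each control period).
- r.grab_frame(name): name is "side" or "top"; returns a dict with "image" (400x640x3 uint8, red, green, blue), "depth" (400x640 float32, m along the optical axis (not along the pixel's ray), 0 where there is no reading), "fx", "fy", "cx", "cy" (pixels), "T" (4x4, takes a point from camera to world coordinates). Camera axes: x right, y down, z forward; pixel columns grow to the right and rows downward; lengths in m; the calibration is good to about 2 mm. A picture is of the moment at which its call begins.
- r.close_job(): hands the job in, once; it reports no verdict.
Trained networks look in the newest picture that a camera, given by its name, has taken for a name from the list of things; names that differ only in an ending like _2 or _b are one class to them, and where a whole thing is asked for, a point or a joint stands for the part that bears it (a point fixed in the world has none). Each returns a list of dicts, best first, with "score" (0 to 1); they miss things now and then, are a little off and sometimes report something else, mostly with a low value. They report only what shows in the picture. A call takes as long as a camera call. They do not tell look-alikes from the thing itself.
- r.spot_in(camera, query): "point" ([x, y, z] in m, in world coordinates, good to about 4 mm: the middle of the surface that is visible of it).
The state is a dict: "clock": time; "joint_positions": joint angles; "qvel": joint speeds; "tau": joint torques, N m; "eef_pos": TCP position; "tcp_rot": TCP orientation; "force": force on the tool from outside, world axes, zero at the start; "wrist_torque": the same for the moment, N m; "grip_width": opening from 0.0 (shut) to 1.0 (fully open).
Only numpy, scipy, OpenCV 4.12 (cv2) and the standard library are available. Lean on these libraries where they do the work, as an engineer would, in place of code of your own. Each camera call takes 0.05 s, during which the arm holds its last target.

## Working session

There is one attempt and no reset: what is moved stays moved. The work goes in short steps, Python scripts to look and compute and a shell command to move; the robot and the scene stay as the last step left them, time stands still between calls to the robot, and variables do not carry over. Pictures are saved under pics/ and viewed, and the job is handed in when it is done.

```bash
mkdir -p pics; ls
cat > h.py <<'E'
import numpy as np, cv2
from workcell import r
def snap(n,f):
    g=r.grab_frame(n); cv2.imwrite('pics/'+f,g['image'][:,:,::-1]); return g
def pt(g,u,v,z=None):
    T=np.array(g['T']); d=np.array([(u-g['cx'])/g['fx'],(v-g['cy'])/g['fy'],1.])
    if z is None: s=g['depth'][int(round(v)),int(round(u))]
    else:
        w=T[:3,:3]@d; s=(z-T[2,3])/w[2]
    return (T@np.r_[d*s,1])[:3]
def proj(g,p):
    q=np.linalg.inv(np.array(g['T']))@np.r_[p,1]; return g['fx']*q[0]/q[2]+g['cx'],g['fy']*q[1]/q[2]+g['cy']
E
python3 - <<'E'
from h import *
np.set_printoptions(precision=4,suppress=True)
a=snap('side','s0.png');b=snap('top','t0.png')
s=r.state();print(s['clock'],s['eef_pos'],s['tcp_rot'],s['force'],s['grip_width'])
for n in ['clamp','trigger_press','release_press','pad_face','stop','sleeve','drawer','mat','corner0','corner1','corner2','corner3','tape_roll','eraser','small_tray','gel','cup','small_carton','marker']:
    for c,g in(('top',b),('side',a)):
        for o in r.spot_in(c,n)[:3]:
            print(n,c,round(o['score'],2),np.round(o['point'],3),np.round(proj(g,o['point']),0))
print(r.state()['clock'])
E
```

```text
pics
0.1 [0.2406 0.5761 0.2303] [[-0.9227  0.3856 -0.001 ]
 [ 0.3856  0.9227 -0.0018]
 [ 0.0002 -0.002  -1.    ]] [ 0.0481 -0.3448  1.1426] 0.9990064132613627
clamp top 0.8 [ 0.565 -0.171  0.083] [378. 175.]
clamp side 0.46 [ 0.539 -0.126  0.001] [328. 210.]
trigger_press top 0.78 [ 0.582 -0.242  0.128] [406. 167.]
trigger_press top 0.47 [0.62  0.408 0.101] [171. 157.]
release_press top 0.59 [ 0.565 -0.111  0.113] [358. 174.]
pad_face top 0.47 [ 0.559 -0.057  0.045] [337. 179.]
stop top 0.73 [0.521 0.186 0.009] [255. 195.]
stop side 0.64 [0.521 0.177 0.009] [274. 253.]
sleeve top 0.94 [0.346 0.109 0.063] [280. 254.]
sleeve top 0.83 [0.307 0.409 0.056] [173. 269.]
sleeve top 0.81 [ 0.296 -0.182  0.057] [383. 271.]
sleeve side 0.97 [0.514 0.094 0.061] [292. 231.]
sleeve side 0.86 [ 0.285 -0.153  0.06 ] [388. 227.]
sleeve side 0.82 [0.282 0.427 0.061] [268. 329.]
drawer top 0.76 [0.549 0.009 0.032] [315. 184.]
drawer top 0.47 [ 0.684 -0.146  0.046] [367. 136.]
drawer side 0.4 [ 0.524 -0.002  0.041] [308. 220.]
mat top 0.74 [ 0.476  0.443 -0.   ] [168. 211.]
mat top 0.71 [ 0.661  0.12  -
[... 1680 characters left out ...]
.57 [ 0.436 -0.103  0.028] [353. 222.]
small_tray top 0.19 [0.538 0.081 0.055] [289. 187.]
small_tray side 0.65 [0.61  0.439 0.086] [194. 267.]
small_tray side 0.56 [0.518 0.474 0.024] [205. 302.]
gel top 0.9 [0.621 0.409 0.105] [170. 156.]
gel top 0.64 [ 0.579 -0.242  0.132] [406. 167.]
gel side 0.84 [0.615 0.436 0.088] [193. 265.]
cup top 0.64 [ 0.611 -0.48   0.045] [482. 160.]
small_carton top 0.65 [ 0.373 -0.457  0.049] [478. 242.]
small_carton side 0.57 [ 0.362 -0.43   0.052] [414. 183.]
marker top 0.64 [0.376 0.287 0.014] [220. 244.]
marker top 0.62 [ 0.66   0.123 -0.001] [276. 148.]
marker top 0.38 [ 0.57  -0.173  0.083] [379. 173.]
marker side 0.54 [0.372 0.29  0.016] [281. 295.]
2.0
```

Run:
```python
import cv2
a=cv2.imread('pics/t0.png');cv2.imwrite('pics/t0c.png',cv2.resize(a[110:290,130:450],(800,450),interpolation=cv2.INTER_CUBIC))
a=cv2.imread('pics/s0.png');cv2.imwrite('pics/s0c.png',cv2.resize(a[140:350,150:450],(800,560),interpolation=cv2.INTER_CUBIC))
```

```text
(no output)
```

View pics/t0c.png

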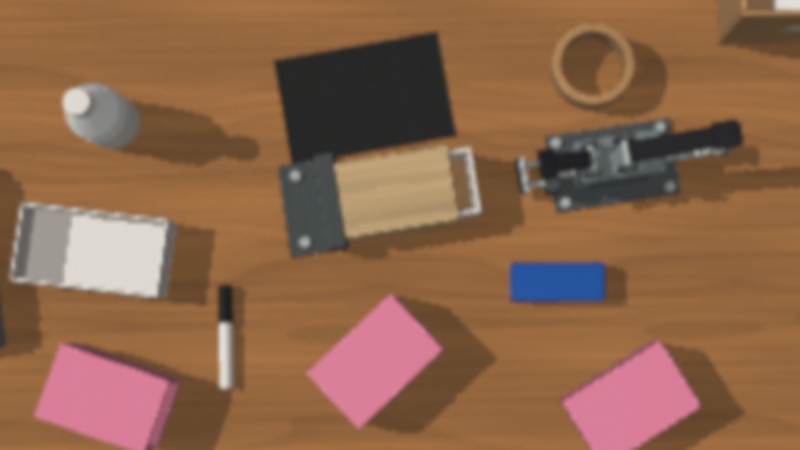

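View pics/s0c.png

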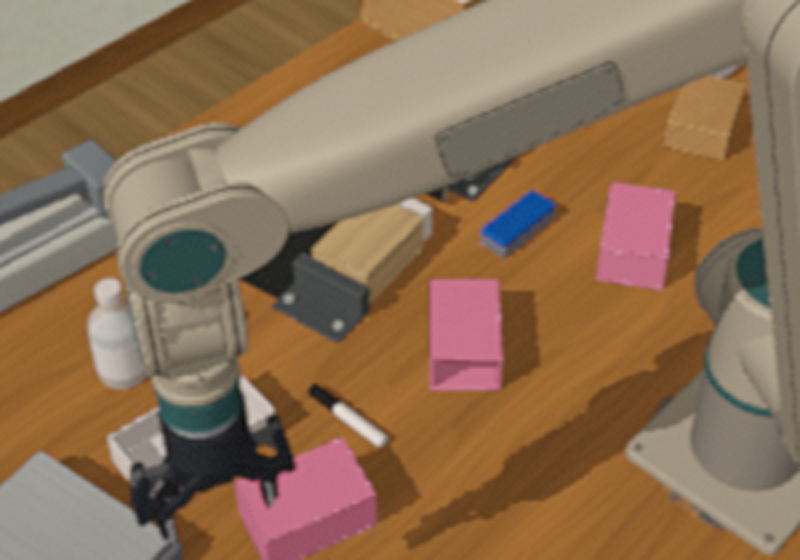

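```bash
cat >> h.py <<'E'
def cloud(g):
    v,u=np.mgrid[0:400,0:640]; d=g['depth']; T=np.array(g['T'])
    P=np.stack([(u-g['cx'])/g['fx']*d,(v-g['cy'])/g['fy']*d,d],-1)@T[:3,:3].T+T[:3,3]
    return P
def rect(P,m):
    c,s,a=cv2.minAreaRect(P[m][:,:2].astype(np.float32)*1000); return np.round(c,1),np.round(s,1),round(a,1),int(m.sum())
E
python3 - <<'E'
from h import *
b=r.grab_frame('top');P=cloud(b);I=b['image'].astype(int)
hsv=cv2.cvtColor(b['image'],cv2.COLOR_RGB2HSV)
X,Y,Z=P[...,0],P[...,1],P[...,2]
def reg(x0,x1,y0,y1):return (X>x0)&(X<x1)&(Y>y0)&(Y<y1)
br=I.sum(-1)
m=reg(.58,.76,0,.24)&(br<110)&(Z<.01);print('mat',rect(P,m))
m=reg(.45,.62,-.03,.16)&(Z>.05)&(Z<.07);print('sleeve top',rect(P,m))
m=reg(.45,.62,-.03,.25)&(Z>.04)&(Z<.053);print('stop/drawer',rect(P,m))
m=reg(.45,.62,.14,.25)&(Z>.04)&(Z<.06);print('stop?',rect(P,m))
m=reg(.45,.66,-.3,-.06)&(Z>.1);print('trigger+rel',rect(P,m))
m=reg(.45,.66,-.3,-.2)&(Z>.1);print('trig end',rect(P,m),Z[m].max())
m=reg(.45,.66,-.135,-.06)&(Z>.1);print('rel',rect(P,m),Z[m].max())
m=reg(.45,.66,-.3,-.06)&(Z>.07)&(Z<.095);print('housing',rect(P,m))
m=reg(.45,.66,-.3,-.06)&(Z>.003)&(Z<.012)&(br<260);print('base',rect(P,m))
m=reg(.48,.62,-.075,-.03)&(Z>.03);print('pad',rect(P,m))
m=reg(.48,.62,-.03,.03)&(Z>.03)&(br>400);print('drawer',rect(P,m))
m=reg(.48,.62,.13,.25)&(Z>.002)&(br<260);print('stop dark',rect(P,m))
for u in (268,285,250,260): print(u,[ (round(float(Z[v,u]),3)) for v in range(175,210,3)])
print([(u,round(float(Y[190,u]),3),round(float(Z[190,u]),3)) for u in range(238,325,3)])
E
```

```text
mat (array([0., 0.]), array([0., 0.]), 0.0, 0)
sleeve top (array([533.5,  76. ]), array([104.2, 171.4]), 2.9, 1435)
stop/drawer (array([540.4,  83. ]), array([109.5, 181.2]), 8.1, 361)
stop? (array([529.9, 156. ]), array([109.4,  33.6]), 7.0, 319)
trigger+rel (array([ 574. , -186.6]), array([ 39.6, 222.1]), 7.9, 736)
trig end (array([ 583.2, -248.1]), array([30. , 97.7]), 7.4, 347) 0.1496132452309682
rel (array([ 564. , -105.9]), array([37.6, 59.6]), 6.0, 210) 0.1234092299177656
housing (array([ 571.4, -170.9]), array([ 52.6, 100.1]), 6.6, 352)
base (array([ 558.6, -182.1]), array([167.6, 246.3]), 32.8, 609)
pad (array([557.1, -66.5]), array([39.5, 20.3]), 8.1, 67)
drawer (array([548. ,  10.2]), array([80.8, 38.5]), 2.7, 149)
stop dark (array([549.4, 178.1]), array([ 92.2, 138. ]), 89.6, 827)
268 [0.064, 0.061, 0.062, 0.058, 0.063, 0.061, 0.064, 0.065, 0.063, 0.059, 0.029, 0.044]
285 [0.067, 0.067, 1.496, 0.063, 1.496, 0.056, 0.057, 0.059, 0.06, 0.061, 0.0, 0.002]
250 [0.002, 0.008, 0.005, -0.0, 0.004, 0.004, 0.005, 0.008, 0.009, 0.001, 0.007, 0.012]
260 [0.046, 0.042, 0.045, 0.048, 0.053, 0.049, 0.05, 0.042, 0.049, 0.048, 0.046, 0.005]
[(238, 0.236, 0.0), (241, 0.227, 0.002), (244, 0.218, 0.006), (247, 0.209, 0.009), (250, 0.2, 0.004), (253, 0.192, 0.004), (256, 0.182, 0.011), (259, 0.169, 0.047), (262, 0.16, 0.048), (265, 0.151, 0.048), (268, 0.141, 0.061), (271, 0.133, 0.06), (274, 0.124, 0.062), (277, 0.116, 0.058), (280, 0.107, 0.06), (283, 0.099, 0.061), (286, 0.09, 0.059), (289, 0.082, 0.062), (292, 0.073, 0.061), (295, 0.064, 0.065), (298, 0.056, 0.062), (301, 0.047, 0.059), (304, 0.039, 0.067), (307, 0.03, 0.059), (310, 0.022, 0.065), (313, 0.013, 0.041), (316, 0.005, 0.031), (319, -0.004, 0.008), (322, -0.013, 0.004)]
```

```bash
cat >> h.py <<'E'
def rectz(g,m,z):
    # largest component of the mask, minAreaRect of pixel centres projected on plane z
    n,l,st,_=cv2.connectedComponentsWithStats(m.astype(np.uint8),connectivity=4)
    k=1+np.argmax(st[1:,4]); v,u=np.nonzero(l==k)
    Q=np.array([pt(g,a,b,z)[:2] for a,b in zip(u,v)])*1000
    c,s,a=cv2.minAreaRect(Q.astype(np.float32)); return np.round(c,1),np.round(s,1),round(a,1),len(u)
E
python3 - <<'E'
from h import *
b=r.grab_frame('top');I=b['image'].astype(int);np.savez('pics/b.npz',**b)
print(b['T'],b['fx'])
def R(u0,u1,v0,v1):
    m=np.zeros((400,640),bool);m[v0:v1,u0:u1]=1;return m
br=I.max(-1)
print(I[150,275],I[185,290],I[190,262],I[175,316],I[178,338],I[205,330])
m=R(235,315,115,173)&(br<45);print('mat',rectz(b,m,0))
m=R(264,320,160,215)&(I[...,0]>170)&(I[...,0]-I[...,2]>45);print('sleeve',rectz(b,m,.06))
m=R(305,330,160,215)&(I[...,2]>150);print('drawer',rectz(b,m,.052))
m=R(335,350,165,195)&(I.min(-1)>110);print('pad',rectz(b,m,.05))
E
python3 - <<'E'
import cv2
a=cv2.imread('pics/t0.png');cv2.imwrite('pics/t1c.png',cv2.resize(a[115:215,230:430],(800,400),interpolation=cv2.INTER_NEAREST))
E
```

```text
[[-0.01175117 -0.99621238  0.08615573  0.38243788]
 [-0.99991117  0.01116531 -0.00727884  0.00306374]
 [ 0.00628932 -0.08623361 -0.99625509  1.49620328]
 [ 0.          0.          0.          1.        ]] 505.0560726116836
[39 40 39] [190 161 118] [71 76 75] [139 128 117] [119 122 117] [160 111  67]
mat (array([658.2, 125. ]), array([119.7, 190.3]), 9.8, 2478)
sleeve (array([539.5,  83.7]), array([ 82.9, 126.9]), 8.5, 1217)
drawer (array([552.4,  -0.6]), array([73.8, 12.9]), 11.1, 59)
pad (array([557.8, -63.2]), array([38.1,  8.5]), 10.4, 33)
```

View pics/t1c.png

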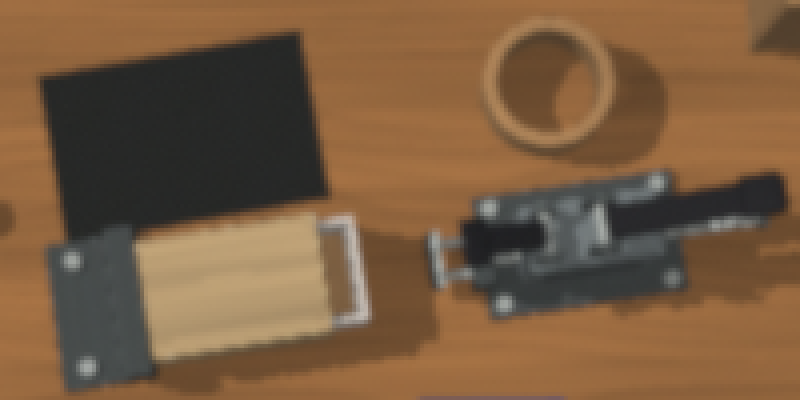

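```bash
cat >> h.py <<'E'
def off(p,yawy=None):
    s=r.state();R=np.array(s['tcp_rot']);d=R.T@(np.array(p)-s['eef_pos'])/0.8
    t=None
    if yawy is not None:
        c=np.degrees(np.arctan2(R[1,1],R[0,1])); t=-(((yawy-c+180)%360)-180)/180
    print('t',round(s['clock'],2),'tcp',np.round(s['eef_pos'],4),'F',np.round(s['force'],1),'off',np.round(d,4),'turn',t if t is None else round(t,4))
# clamp frame
CA=np.radians(7.5); CX=np.array([-np.sin(CA),np.cos(CA),0]); CY=np.array([-np.cos(CA),-np.sin(CA),0]); CO=np.array([.5714,-.1709,0])
def cl(x,y,z): return CO+x*CX+y*CY+np.array([0,0,z])
E
python3 - <<'E'
from h import *
print(cl(-111,0,140) if 0 else cl(-.111,0,.14), cl(.086,0,.115)); off(cl(-.111,0,.18),98)
E
```

```text
[ 0.58588841 -0.28095038  0.14      ] [ 0.56017475 -0.08563574  0.115     ]
t 2.1 tcp [0.2409 0.5767 0.2313] F [-0.3 -0.2 -0.1] off [-0.8112 -0.8229  0.0641] turn -0.1704
```

```bash
python3 -m jog '{"offset":[[-0.811,-0.823,0.0],[-0.811,-0.823,0.0],[-0.811,-0.823,0.0],[-0.811,-0.823,0.0],[-0.811,-0.823,0.0],[-0.811,-0.823,0.0],[-0.811,-0.823,0.0],[-0.811,-0.823,0.0],[-0.811,-0.823,0.0],[-0.811,-0.823,0.0],[-0.811,-0.823,0.0],[-0.811,-0.823,0.0]],"turn":[-0.17,-0.17,-0.17,-0.17,-0.17,-0.17,-0.17,-0.17,-0.17,-0.17,-0.17,-0.17]}' 1 60; python3 -c "
from h import *
off(cl(-.111,0,.15),98)"
```

```text
clock: 3.6
eef_pos: [0.5208, -0.1199, 0.2316]
tcp_rot: [[-0.991, -0.137, 0.001], [-0.137, 0.991, -0.0], [-0.001, -0.0, -1.0]]
force: [0.5, 0.3, 0.8]
grip_width: 0.002
t 3.6 tcp [ 0.5208 -0.1199  0.2316] F [0.5 0.3 0.8] off [-0.0528 -0.2106  0.1021] turn -0.0006
```

```bash
python3 -m jog '{"offset":[[-0.053,-0.21,0.05],[-0.053,-0.21,0.05],[-0.053,-0.21,0.1],[-0.053,-0.21,0.1],[-0.053,-0.21,0.1]],"turn":[0,0,0,0,0]}'; python3 -c "
from h import *
snap('top','t2.png');g=snap('side','s2.png')
off(cl(-.111,0,.092),98)
import cv2
a=cv2.imread('pics/t2.png')[115:215,230:430];b=cv2.imread('pics/s2.png')[150:250,250:450]
cv2.imwrite('pics/c2.png',cv2.resize(np.vstack([a,b]),(800,800))[:600] if 0 else cv2.resize(np.vstack([a,b]),(600,600)))"
```

```text
clock: 4.22
eef_pos: [0.5846, -0.2779, 0.1505]
tcp_rot: [[-0.991, -0.137, -0.002], [-0.137, 0.991, 0.002], [0.002, 0.002, -1.0]]
force: [-0.1, 0.3, 0.4]
grip_width: 0.0
t 4.33 tcp [ 0.5856 -0.2774  0.1527] F [-0.2  0.5 -0.7] off [ 0.0004 -0.0045  0.0758] turn -0.0001
```

View pics/c2.png

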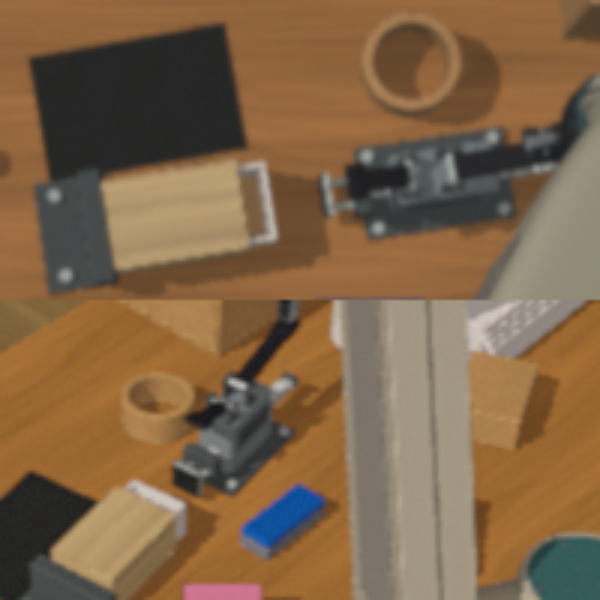

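```bash
python3 -m jog '{"offset":[[0,-0.004,0.025],[0,-0.004,0.04],[0,-0.004,0.058],[0,-0.004,0.07],[0,-0.004,0.077],[0,-0.004,0.077]],"turn":[0,0,0,0,0,0]}'; python3 -c "
from h import *
off(cl(-.111,0,.092),98)
snap('top','t3.png')
import cv2
a=cv2.imread('pics/t3.png')[115:215,230:430]
cv2.imwrite('pics/c3.png',cv2.resize(a,(800,400)))"
```

```text
clock: 5.08
eef_pos: [0.5875, -0.282, 0.0914]
tcp_rot: [[-0.99, -0.138, 0.004], [-0.138, 0.99, -0.002], [-0.004, -0.003, -1.0]]
force: [1.6, -1.4, 7.2]
grip_width: -0.003
t 5.08 tcp [ 0.5875 -0.282   0.0914] F [ 1.6 -1.4  7.2] off [ 0.0018  0.0015 -0.0007] turn -0.0003
```

View pics/c3.png

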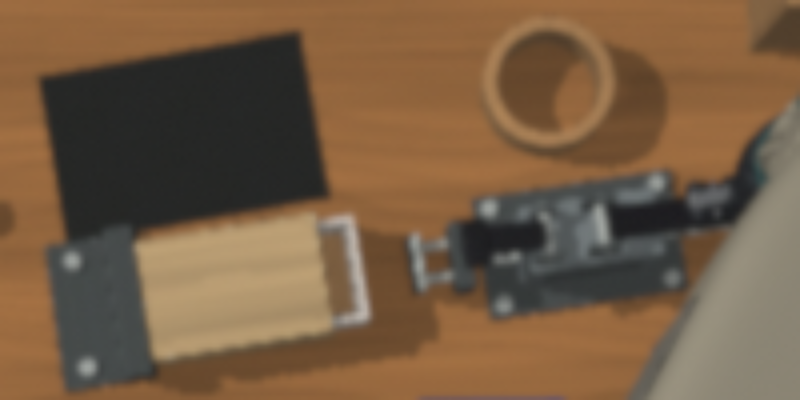

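```bash
python3 -m jog '{"offset":[[0,0,-0.04],[0,0,-0.073],[0,0,-0.073],[0,0,-0.045],[0,0,-0.018],[0,0,0],[0,0,0]],"turn":[0,0,0,0,0,0,0]}';  python3 -m jog '{"offset":[[0,0,-0.04],[0,0,-0.073],[0,0,-0.073],[0,0,-0.045],[0,0,-0.018],[0,0,0],[0,0,0]],"turn":[0,0,0,0,0,0,0]}'; python3 -c "
from h import *
off(cl(-.111,0,.092),98)
snap('top','t4.png')
import cv2
a=cv2.imread('pics/t4.png')[115:215,230:430]
cv2.imwrite('pics/c4.png',cv2.resize(a,(800,400)))"
```

```text
clock: 6.0
eef_pos: [0.5871, -0.2821, 0.0913]
tcp_rot: [[-0.99, -0.138, 0.003], [-0.138, 0.99, -0.002], [-0.003, -0.002, -1.0]]
force: [-0.3, -1.4, 11.1]
grip_width: 0.002
clock: 6.88
eef_pos: [0.5868, -0.282, 0.0912]
tcp_rot: [[-0.99, -0.138, 0.002], [-0.138, 0.99, -0.001], [-0.002, -0.002, -1.0]]
force: [-1.5, -0.4, 14.2]
grip_width: -0.0
t 6.88 tcp [ 0.5868 -0.282   0.0912] F [-1.5 -0.4 14.2] off [ 0.001   0.0015 -0.001 ] turn -0.0004
```

View pics/c4.png

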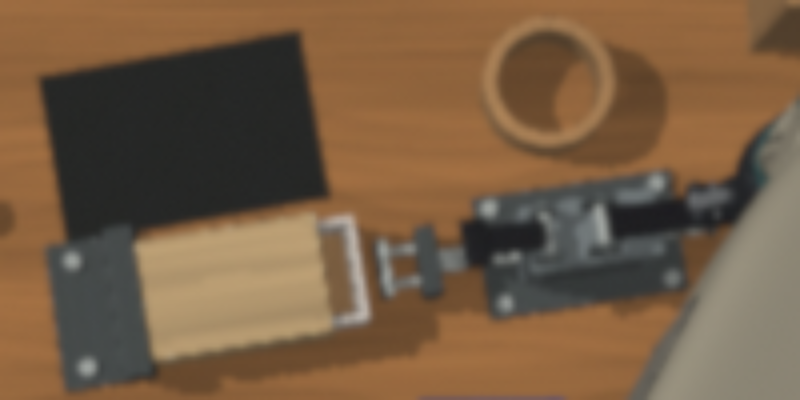

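```bash
python3 -m jog '{"offset":[[0,0,-0.04],[0,0,-0.073],[0,0,-0.073],[0,0,-0.045],[0,0,-0.018],[0,0,0],[0,0,0]],"turn":[0,0,0,0,0,0,0]}';  python3 -m jog '{"offset":[[0,0,-0.04],[0,0,-0.073],[0,0,-0.073],[0,0,-0.045],[0,0,-0.018],[0,0,0],[0,0,0]],"turn":[0,0,0,0,0,0,0]}'; python3 -c "
from h import *
off(cl(-.111,0,.092),98)
snap('top','t5.png')
import cv2
a=cv2.imread('pics/t5.png')[115:215,230:430]
cv2.imwrite('pics/c5.png',cv2.resize(a,(800,400)))"
```

```text
clock: 7.8
eef_pos: [0.5867, -0.2821, 0.0912]
tcp_rot: [[-0.99, -0.138, 0.002], [-0.138, 0.99, -0.001], [-0.002, -0.002, -1.0]]
force: [-1.6, 0.0, 16.0]
grip_width: -0.002
clock: 8.68
eef_pos: [0.5868, -0.2822, 0.0911]
tcp_rot: [[-0.99, -0.138, 0.002], [-0.138, 0.99, -0.002], [-0.002, -0.002, -1.0]]
force: [-1.7, 0.5, 16.1]
grip_width: 0.002
t 8.68 tcp [ 0.5868 -0.2822  0.0911] F [-1.7  0.5 16.1] off [ 0.0009  0.0017 -0.0011] turn -0.0005
```

View pics/c5.png

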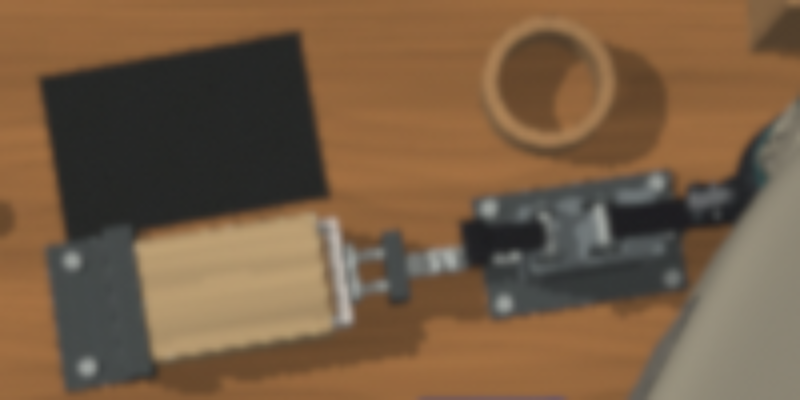

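```bash
python3 -m jog '{"offset":[[0,0,-0.04],[0,0,-0.073],[0,0,-0.073],[0,0,-0.045],[0,0,-0.018],[0,0,0],[0,0,0]],"turn":[0,0,0,0,0,0,0]}'; python3 -c "
from h import *
off(cl(-.111,0,.092),98)
snap('top','t6.png');snap('side','s6.png')
import cv2
a=cv2.imread('pics/t6.png')[150:210,240:360]
cv2.imwrite('pics/c6.png',cv2.resize(a,(800,400),interpolation=cv2.INTER_CUBIC))
a=cv2.imread('pics/s6.png')[170:270,230:380]
cv2.imwrite('pics/d6.png',cv2.resize(a,(750,500),interpolation=cv2.INTER_CUBIC))"
```

```text
clock: 9.6
eef_pos: [0.5867, -0.2822, 0.091]
tcp_rot: [[-0.99, -0.138, 0.002], [-0.138, 0.99, -0.002], [-0.002, -0.002, -1.0]]
force: [-1.6, 0.3, 17.0]
grip_width: -0.003
t 9.6 tcp [ 0.5867 -0.2822  0.091 ] F [-1.6  0.3 17. ] off [ 0.0008  0.0017 -0.0012] turn -0.0005
```

View pics/c6.png

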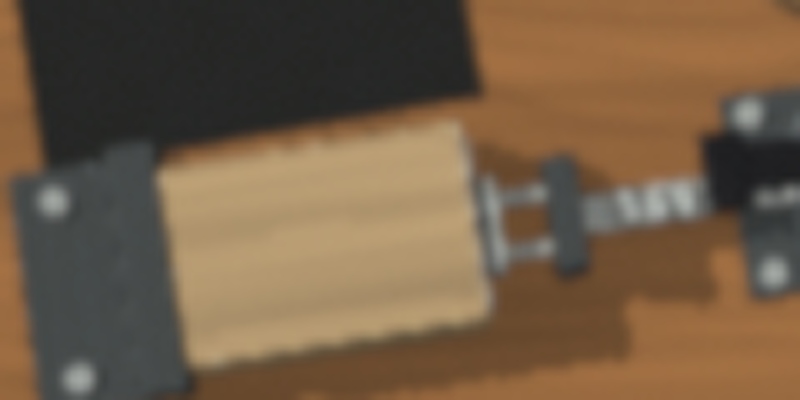

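View pics/d6.png

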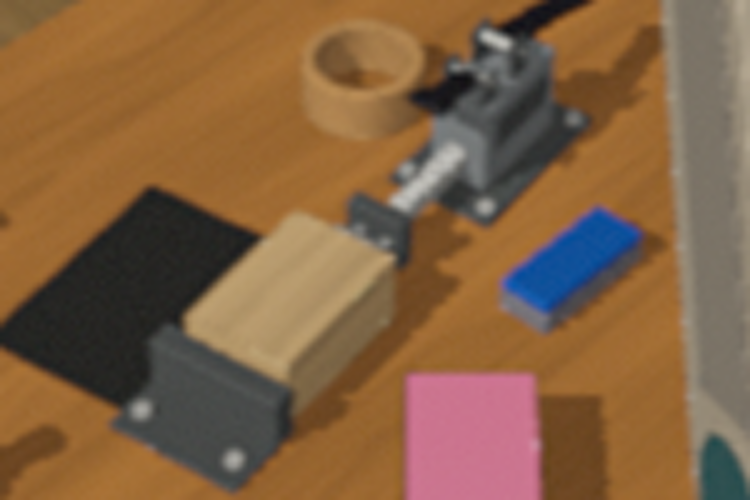

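```bash
python3 -m jog '{"offset":[[0,0,-0.04],[0,0,-0.073],[0,0,-0.073],[0,0,-0.073],[0,0,-0.073]],"turn":[0,0,0,0,0]}'; python3 -c "
from h import *
g=snap('top','t7.png')
import cv2
def prof(f,off):
    I=cv2.imread(f)[:,:,::-1].astype(np.float32)
    # along sleeve axis through z=.055 line
    a=np.radians(8.3);ax=np.array([-np.sin(a),np.cos(a)]);n=np.array([-ax[1],ax[0]])
    c=np.array([.5395,.0837]);out=[]
    L=np.arange(-.16,-.05,.0025)
    for o in off:
        q=[proj(g,np.r_[c+l*ax+o*n,.055]) for l in L]
        m=np.array(q,np.float32)
        out.append(cv2.remap(I,m[None,:,0],m[None,:,1],cv2.INTER_LINEAR)[0])
    return L,np.mean(out,0)
for o in ([-.004,0,.004],[-.03,-.027],[.03,.027]):
  print(o)
  L,a=prof('pics/t4.png',o);_,b=prof('pics/t6.png',o);_,c=prof('pics/t7.png',o)
  for i,l in enumerate(L): print(round(l*1000,1),a[i].astype(int),b[i].astype(int),c[i].astype(int))
a=cv2.imread('pics/t7.png')[150:210,240:360]
cv2.imwrite('pics/c7.png',cv2.resize(a,(800,400),interpolation=cv2.INTER_CUBIC))
"
```

```text
clock: 10.32
eef_pos: [0.5843, -0.2805, 0.1454]
tcp_rot: [[-0.99, -0.138, -0.004], [-0.138, 0.99, 0.002], [0.003, 0.003, -1.0]]
force: [-0.4, 0.3, -0.3]
grip_width: -0.004
[-0.004, 0, 0.004]
-160.0 [104  99  91] [137 129 118] [154 147 137]
-157.5 [107 102  95] [154 147 136] [156 150 139]
-155.0 [109 105  98] [160 154 144] [146 139 129]
-152.5 [109 106 100] [156 150 140] [139 132 123]
-150.0 [103 101  96] [147 141 131] [153 147 138]
-147.5 [86 86 83] [149 143 133] [164 159 150]
-145.0 [74 77 75] [158 151 142] [163 157 148]
-142.5 [70 74 73] [159 152 142] [149 143 133]
-140.0 [70 74 73] [149 142 132] [140 133 123]
-137.5 [70 74 73] [135 128 118] [144 138 128]
-135.0 [71 74 72] [135 129 120] [147 142 134]
-132.5 [79 75 69] [146 142 134] [135 131 124]
-130.0 [95 82 70] [145 141 133] [119 115 108]
-127.5 [105  86  69] [128 123 116] [110 105  98]
-125.0 [105  85  66] [114 109 101] [110 105  97]
-122.5 [103  82  62] [110 104  96] [111 106  99]
-120.0 [102  80  60] [110 106  98] [109 105  98]
-117.5 [103  80  61] [109 106 100] [101  98  93]
-115.0 [107  88  71] [105 103  97] [85 84 80]
-112.
[... 4678 characters left out ...]
 [108  75  47] [107  75  46]
-85.0 [160 152 144] [108  75  46] [107  74  45]
-82.5 [139 125 113] [107  75  46] [106  74  46]
-80.0 [127 107  89] [107  75  47] [105  75  48]
-77.5 [123 100  77] [106  75  49] [103  75  51]
-75.0 [122  98  74] [105  76  52] [101  74  52]
-72.5 [120  95  71] [103  77  55] [100  73  51]
-70.0 [117  93  69] [106  83  64] [107  81  61]
-67.5 [123  99  72] [122 104  86] [127 106  86]
-65.0 [141 117  86] [147 129 105] [148 129 104]
-62.5 [156 131  96] [161 139 109] [161 139 108]
-60.0 [163 138 102] [165 141 106] [164 140 105]
-57.5 [165 139 102] [165 140 103] [164 139 103]
-55.0 [165 139 103] [165 140 103] [164 139 102]
-52.5 [167 141 103] [167 141 103] [166 140 103]
```

View pics/c7.png

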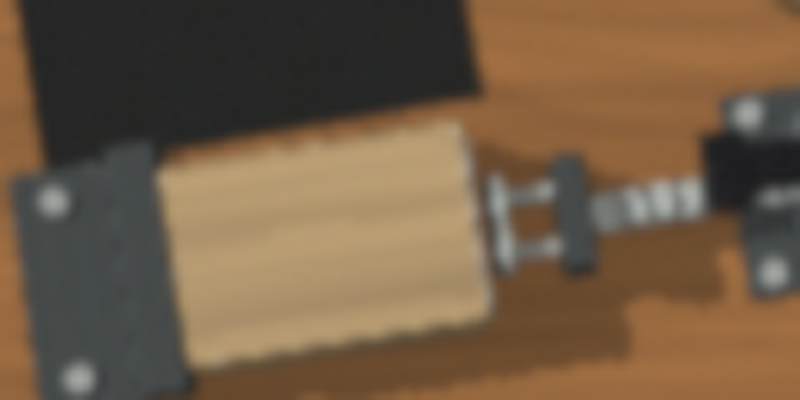

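```bash
python3 -m jog '{"offset":[[0,0,0.02],[0,0,0.045],[0,0,0.06],[0,0,0.068],[0,0,0.068]],"turn":[0,0,0,0,0]}'; python3 -c "
from h import *
g=snap('top','t8.png')"
python3 -m jog '{"offset":[[0,0,-0.04],[0,0,-0.08],[0,0,-0.1],[0,0,-0.1]],"turn":[0,0,0,0]}'; python3 -c "
from h import *
snap('top','t9.png');snap('side','s9.png')
off(cl(.086,0,.125),98)
import cv2
a=cv2.imread('pics/t8.png')[150:210,240:360]
b=cv2.imread('pics/t9.png')[150:210,240:360]
cv2.imwrite('pics/c9.png',cv2.resize(np.vstack([a,b]),(600,600),interpolation=cv2.INTER_CUBIC))
"
```

```text
clock: 11.0
eef_pos: [0.5872, -0.2834, 0.0944]
tcp_rot: [[-0.991, -0.137, 0.003], [-0.137, 0.991, -0.004], [-0.002, -0.004, -1.0]]
force: [0.7, -3.0, 7.4]
grip_width: -0.001
clock: 11.55
eef_pos: [0.5863, -0.2817, 0.1741]
tcp_rot: [[-0.99, -0.138, 0.001], [-0.138, 0.99, -0.001], [-0.001, -0.001, -1.0]]
force: [-0.5, -0.6, -0.8]
grip_width: 0.003
t 11.65 tcp [ 0.585  -0.2809  0.1721] F [-0.5  0.   0.5] off [-0.003   0.246   0.0592] turn -0.0004
```

View pics/c9.png

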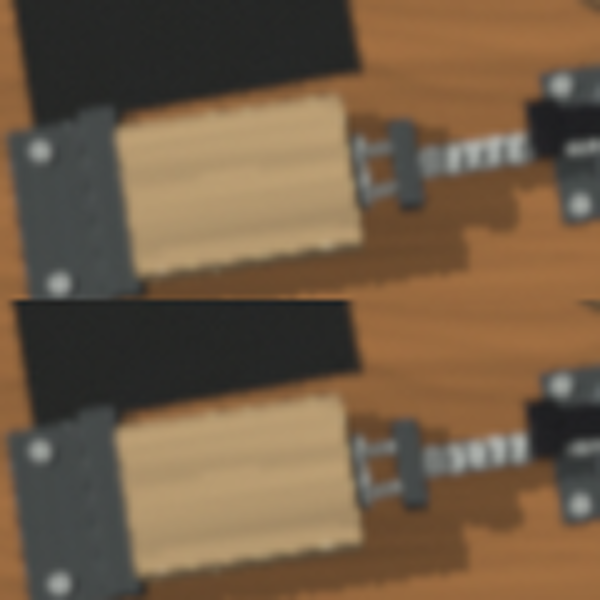

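```bash
cat >> h.py <<'E'
def prof(f,g,off,L,c=(.5395,.0837),a=8.3,z=.055):
    I=cv2.imread(f)[:,:,::-1].astype(np.float32)
    a=np.radians(a);ax=np.array([-np.sin(a),np.cos(a)]);n=np.array([-ax[1],ax[0]]);out=[]
    for o in off:
        m=np.array([proj(g,np.r_[np.array(c)+l*ax+o*n,z]) for l in L],np.float32)
        out.append(cv2.remap(I,m[None,:,0],m[None,:,1],cv2.INTER_LINEAR)[0])
    return np.mean(out,0)
E
python3 -c "
from h import *
g=dict(np.load('pics/b.npz'))
L=np.arange(-.12,-.055,.0025)
for o in ([0],[-.03,-.027,.027,.03]):
  A=[prof('pics/t%d.png'%i,g,o,L)[:,1].astype(int) for i in (6,7,8,9)]
  for i,l in enumerate(L): print(round(l*1000,1),*[a[i] for a in A])
"
```

```text
-120.0 111 110 147 133
-117.5 112 103 126 116
-115.0 109 87 109 110
-112.5 96 75 113 116
-110.0 83 73 119 120
-107.5 77 74 119 116
-105.0 75 74 113 102
-102.5 75 72 101 85
-100.0 73 71 85 75
-97.5 72 74 74 74
-95.0 73 75 74 74
-92.5 76 76 74 73
-90.0 77 76 75 71
-87.5 77 76 72 71
-85.0 76 76 72 74
-82.5 77 83 74 76
-80.0 81 102 77 77
-77.5 99 132 78 77
-75.0 128 125 79 79
-72.5 127 97 89 89
-70.0 108 85 100 99
-67.5 104 100 100 99
-65.0 125 127 94 93
-62.5 149 148 104 103
-60.0 157 156 137 135
-57.5 158 157 153 152
-120.0 87 86 87 86
-117.5 87 86 87 86
-115.0 87 83 88 87
-112.5 85 80 88 87
-110.0 81 78 88 87
-107.5 78 77 88 87
-105.0 77 77 87 86
-102.5 77 78 85 82
-100.0 78 80 82 79
-97.5 80 83 80 78
-95.0 82 85 79 77
-92.5 85 86 78 77
-90.0 86 86 77 78
-87.5 84 84 79 81
-85.0 82 82 82 83
-82.5 81 80 82 82
-80.0 79 78 81 80
-77.5 77 77 80 80
-75.0 76 75 79 79
-72.5 78 75 79 78
-70.0 85 84 78 77
-67.5 108 109 78 77
-65.0 132 132 89 88
-62.5 145 144 116 115
-60.0 148 147 138 137
-57.5 148 147 147 145
```

```bash
python3 -m jog '{"offset":[[-0.003,0.07,0],[-0.003,0.14,0],[-0.003,0.21,0],[-0.003,0.246,0],[-0.003,0.246,0.04],[-0.003,0.246,0.055],[-0.003,0.246,0.055]],"turn":[0,0,0,0,0,0,0]}'; python3 -c "
from h import *
off(cl(.086,0,.095),98)
snap('top','t10.png');snap('side','s10.png')
import cv2
a=cv2.imread('pics/t10.png')[150:210,260:380]
b=cv2.imread('pics/s10.png')[150:210,260:380]
cv2.imwrite('pics/c10.png',cv2.resize(np.vstack([a,b]),(600,600),interpolation=cv2.INTER_CUBIC))
"
```

```text
clock: 12.52
eef_pos: [0.5593, -0.086, 0.1276]
tcp_rot: [[-0.991, -0.137, -0.004], [-0.137, 0.991, 0.001], [0.004, 0.002, -1.0]]
force: [1.2, -0.6, 0.3]
grip_width: 0.001
t 12.53 tcp [ 0.5593 -0.086   0.1276] F [ 1.2 -0.6  0.3] off [-0.0014  0.0002  0.0407] turn -0.0006
```

View pics/c10.png

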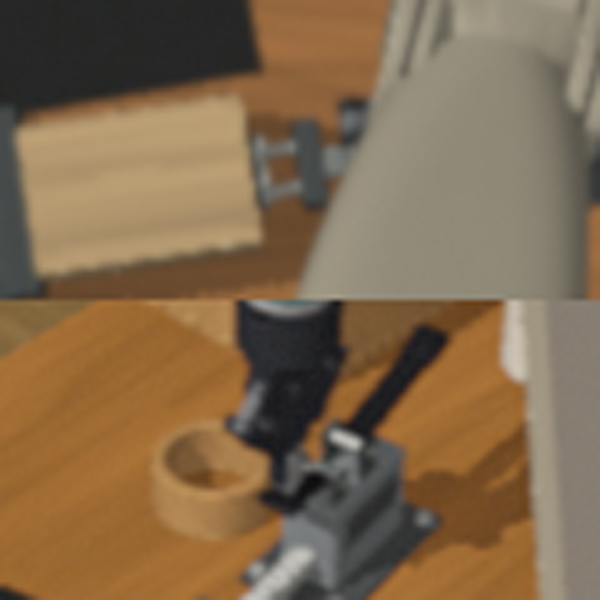

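```bash
python3 -m jog '{"offset":[[0,0,0.015],[0,0,0.03],[0,0,0.041],[0,0,0.042],[0,0,0.042],[0,0,0.042],[0,0,0.042],[0,0,0.042],[0,0,0.042],[0,0,0.042],[0,0,0.042]],"turn":[0,0,0,0,0,0,0,0,0,0,0]}'; python3 -c "
from h import *
off(cl(.086,0,.095),98)
snap('top','t11.png');snap('side','s11.png')
import cv2
a=cv2.imread('pics/t11.png')[150:210,260:380]
b=cv2.imread('pics/s11.png')[170:230,260:380]
cv2.imwrite('pics/c11.png',cv2.resize(np.vstack([a,b]),(600,600),interpolation=cv2.INTER_CUBIC))
"
```

```text
clock: 14.0
eef_pos: [0.5624, -0.086, 0.0976]
tcp_rot: [[-0.99, -0.138, 0.003], [-0.138, 0.99, 0.001], [-0.003, 0.0, -1.0]]
force: [-1.7, 2.8, 7.5]
grip_width: 0.0
t 14.0 tcp [ 0.5624 -0.086   0.0976] F [-1.7  2.8  7.5] off [0.0027 0.0008 0.0032] turn -0.0004
```

View pics/c11.png

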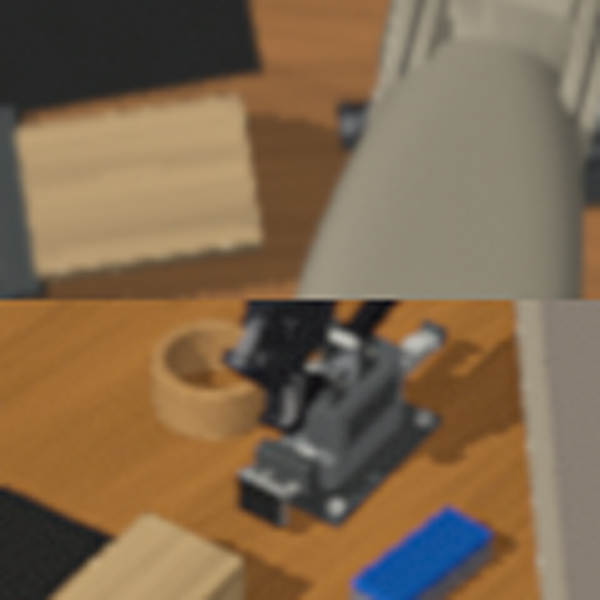

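```bash
python3 -m jog '{"offset":[[0,0,-0.03],[0,0,-0.08],[0,0,-0.12],[0,0,-0.12]],"turn":[0,0,0,0]}' -1;  python3 -c "
from h import *
b=r.grab_frame('top');cv2.imwrite('pics/t12.png',b['image'][:,:,::-1]);I=b['image'].astype(int)
def R(u0,u1,v0,v1):
    m=np.zeros((400,640),bool);m[v0:v1,u0:u1]=1;return m
br=I.max(-1)
for t in (60,75):
  m=R(235,318,115,178)&(br<t);print('mat',rectz(b,m,0))
m=R(264,320,160,215)&(I[...,0]>130)&(I[...,1]>118)&(I[...,0]-I[...,2]>35);print('sleeve',rectz(b,m,.06))
a=b['image'][:,:,::-1][110:240,220:350]
cv2.imwrite('pics/c12.png',cv2.resize(a,(600,600),interpolation=cv2.INTER_CUBIC))
P=cloud(b);X,Y,Z=np.moveaxis(P,-1,0)
pk=(I[...,0]>180)&(I[...,2]>110)&(I[...,1]<150)&(Y>0)&(Y<.25);print('pink max x',X[pk].max(), rectz(b,pk,.06))
off([.46,.09,.15],98.3)
"
```

```text
clock: 14.6
eef_pos: [0.5634, -0.087, 0.1951]
tcp_rot: [[-0.99, -0.138, 0.006], [-0.138, 0.99, -0.002], [-0.006, -0.003, -1.0]]
force: [0.1, 0.5, 0.6]
grip_width: 0.847
mat (array([656.5, 124.4]), array([126.9, 194.1]), 9.8, 2631)
mat (array([652.1, 123.5]), array([138.4, 196.2]), 9.7, 2763)
sleeve (array([538.4,  86.4]), array([ 87.7, 129.8]), 7.8, 1377)
pink max x 0.41815178801872066 (array([346.2, 110.8]), array([ 84.8, 128.9]), 42.7, 1367)
t 14.65 tcp [ 0.562  -0.0866  0.1931] F [0.6 0.1 0.1] off [0.096  0.2362 0.0533] turn -0.0022
```

View pics/c12.png

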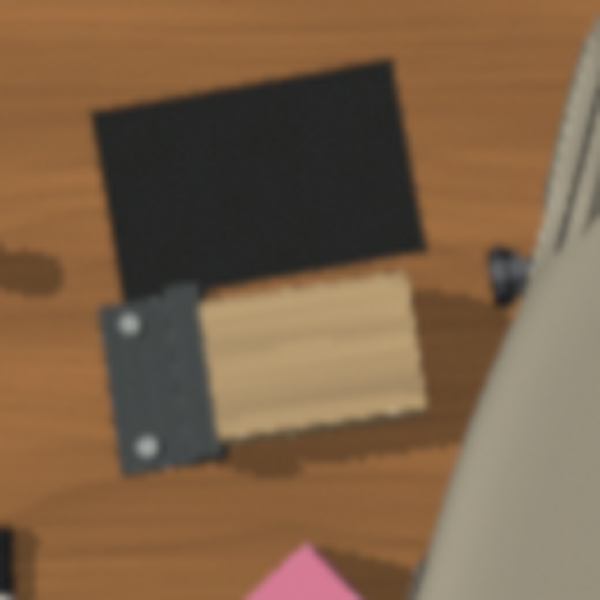

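```bash
python3 -c "
from h import *
g=dict(np.load('pics/b.npz'));k=600/130
W=[pt(g,220+u/k-.5,110+v/k-.5,0)[:2]*1000 for u,v in((93,112),(392,61),(427,249))]
W=np.array(W);print(W,(W[0]+W[2])/2,np.linalg.norm(W[0]-W[1]),np.linalg.norm(W[1]-W[2]))
for i,j in((0,1),(1,2)):
  d=W[j]-W[i];print(np.degrees(np.arctan2(d[1],d[0])))
S=np.array([pt(g,220+u/k-.5,110+v/k-.5,.06)[:2]*1000 for u,v in((407,272),(427,408))]);print(S,np.linalg.norm(S[0]-S[1]))
"
```

```text
[[705.1569433  231.97142604]
 [736.89720051  37.1599281 ]
 [612.82529665  15.60810919]] [658.99111997 123.78976762] 197.38025143969514 125.92981468465797
-80.74622095887541
-170.14580439101297
[[589.29290913  27.68025535]
 [504.34656019  16.131612  ]] 85.727786406271
```

```bash
python3 -c "
from h import *
off([.465,.0683,.15],97.8)"
```

```text
t 14.65 tcp [ 0.562  -0.0866  0.1931] F [0.6 0.1 0.1] off [0.0936 0.2085 0.0534] turn 0.0006
```

```bash
python3 -m jog '{"offset":[[0.03,0.07,0],[0.06,0.14,0],[0.094,0.208,0],[0.094,0.208,0],[0.094,0.208,0.05],[0.094,0.208,0.1],[0.094,0.208,0.12],[0.094,0.208,0.12]],"turn":[0,0,0,0,0,0,0,0]}';  python3 -c "
from h import *
b=snap('top','t13.png');a=snap('side','s13.png')
A=cv2.imread('pics/t13.png')[110:240,220:350]
B=cv2.imread('pics/s13.png')[160:290,230:360]
cv2.imwrite('pics/c13.png',cv2.resize(np.hstack([A,B]),(800,400),interpolation=cv2.INTER_CUBIC))
off([.465,.0683,.012],97.8)
"
```

```text
clock: 15.65
eef_pos: [0.4624, 0.0678, 0.0946]
tcp_rot: [[-0.991, -0.137, -0.004], [-0.137, 0.991, -0.0], [0.004, 0.0, -1.0]]
force: [-1.0, 0.0, 0.5]
grip_width: 1.002
t 15.75 tcp [0.4647 0.068  0.0969] F [ 0.4 -0.   0.1] off [-0.0003  0.0003  0.1061] turn 0.0005
```

View pics/c13.png

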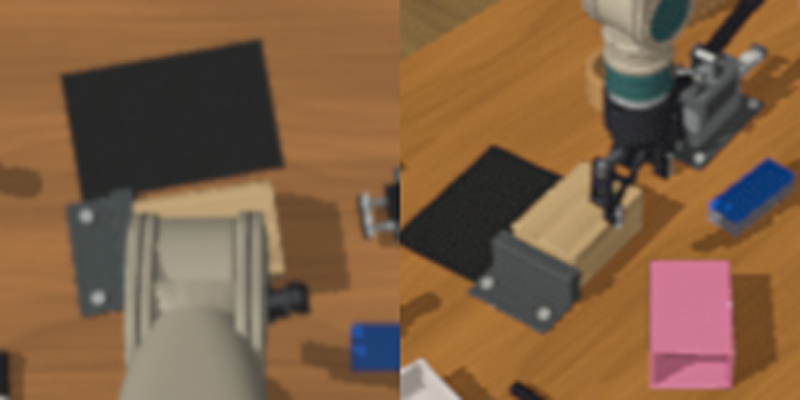

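```bash
python3 -m jog '{"offset":[[0,0.006,0.03],[0,0.006,0.06],[0,0.006,0.09],[0,0.006,0.104],[0,0.006,0.104]],"turn":[0,0,0,0,0]}'; python3 -m jog '{"offset":[[-0.01,0,0],[-0.02,0,0],[-0.03,0,0],[-0.04,0,0],[-0.05,0,0],[-0.06,0,0],[-0.06,0,0]],"turn":[0,0,0,0,0,0,0]}';  python3 -c "
from h import *
b=snap('top','t14.png');a=snap('side','s14.png')
A=cv2.imread('pics/t14.png')[110:240,220:350]
B=cv2.imread('pics/s14.png')[160:290,230:360]
cv2.imwrite('pics/c14.png',cv2.resize(np.hstack([A,B]),(800,400),interpolation=cv2.INTER_CUBIC))
off([.465,.0683,.012],97.8)
"
```

```text
clock: 16.38
eef_pos: [0.4634, 0.073, 0.0133]
tcp_rot: [[-0.99, -0.138, 0.0], [-0.138, 0.99, -0.0], [-0.0, -0.0, -1.0]]
force: [0.2, 0.2, -0.9]
grip_width: 0.997
clock: 17.25
eef_pos: [0.5104, 0.0797, 0.0127]
tcp_rot: [[-0.99, -0.138, -0.001], [-0.138, 0.99, -0.0], [0.001, 0.0, -1.0]]
force: [-1.2, -0.6, -1.0]
grip_width: 1.001
t 17.35 tcp [0.5104 0.0797 0.0127] F [-0.1 -0.2 -0.8] off [ 0.0581 -0.0063  0.0009] turn 0.0007
```

View pics/c14.png

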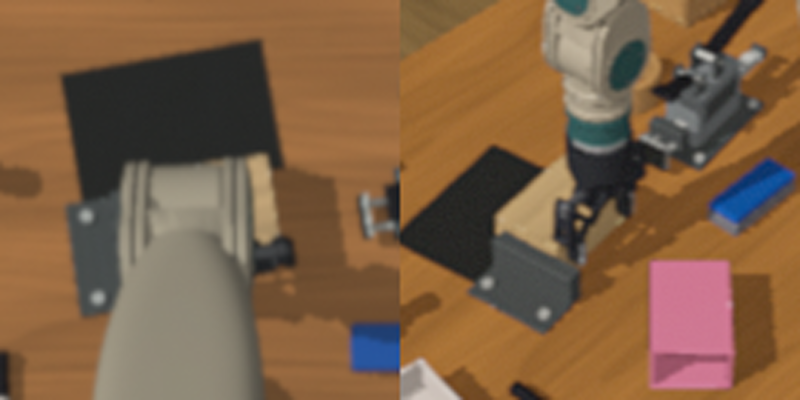

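```bash
python3 -m jog '{"offset":[[-0.01,0,0],[-0.02,0,0],[-0.03,0,0],[-0.04,0,0],[-0.05,0,0],[-0.06,0,0],[-0.07,0,0],[-0.08,0,0],[-0.09,0,0],[-0.1,0,0],[-0.1,0,0]],"turn":[0,0,0,0,0,0,0,0,0,0,0]}';  python3 -c "
from h import *
b=snap('top','t15.png');a=snap('side','s15.png')
A=cv2.imread('pics/t15.png')[110:240,220:350]
B=cv2.imread('pics/s15.png')[160:290,210:340]
cv2.imwrite('pics/c15.png',cv2.resize(np.hstack([A,B]),(800,400),interpolation=cv2.INTER_CUBIC))
off([.606,.091,.012],97.8)
"
```

```text
clock: 18.73
eef_pos: [0.5916, 0.0908, 0.0135]
tcp_rot: [[-0.99, -0.138, 0.003], [-0.138, 0.99, 0.0], [-0.003, -0.0, -1.0]]
force: [0.6, 0.1, -0.1]
grip_width: 1.0
t 18.82 tcp [0.591  0.0908 0.0135] F [ 0.6  0.7 -0.7] off [-0.0186 -0.0023  0.002 ] turn 0.0007
```

View pics/c15.png

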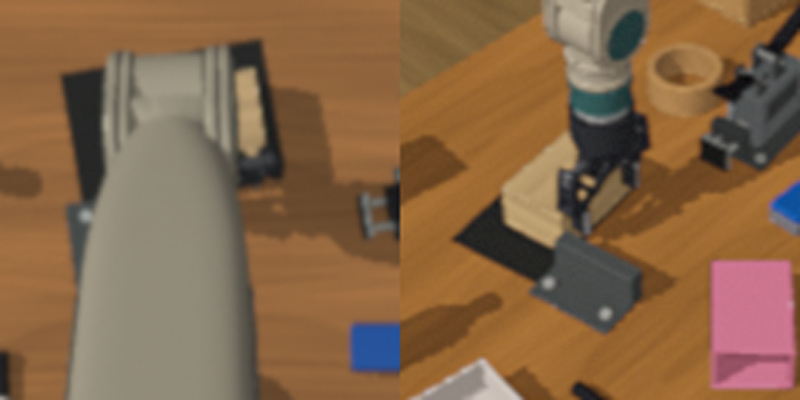

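```bash
python3 -m jog '{"offset":[[0.03,0,0],[0.05,0,0],[0.05,0,-0.07],[0.05,0,-0.14],[0.05,0,-0.21],[0.07,-0.07,-0.25],[0.1,-0.14,-0.25],[0.13,-0.21,-0.25],[0.13,-0.28,-0.25],[0.13,-0.35,-0.25],[0.13,-0.35,-0.25]],"turn":[0,0,0,0,0,0,0,0,0,0,0]}';  python3 -c "
from h import *
b=snap('top','t16.png');a=snap('side','s16.png')
I=b['image'].astype(int)
m=np.zeros((400,640),bool);m[110:190,225:325]=1
m&=(I[...,0]>110)&(I[...,1]>110)&(I[...,0]-I[...,2]>25)&(I[...,1]>.75*I[...,0]);print('sleeve',rectz(b,m,.06))
A=cv2.imread('pics/t16.png')[110:240,220:350]
B=cv2.imread('pics/s16.png')[160:290,210:340]
cv2.imwrite('pics/c16.png',cv2.resize(np.hstack([A,B]),(800,400),interpolation=cv2.INTER_CUBIC))
off([.606,.091,.012],97.8)
"
```

```text
clock: 20.2
eef_pos: [0.5257, -0.2047, 0.2132]
tcp_rot: [[-0.991, -0.133, 0.002], [-0.133, 0.991, -0.002], [-0.002, -0.002, -1.0]]
force: [-0.2, 0.8, -0.6]
grip_width: 0.999
sleeve (array([644.1, 101.1]), array([ 87.3, 129.8]), 8.0, 1345)
t 20.3 tcp [ 0.5248 -0.2011  0.2128] F [-0.7  0.5 -0.6] off [-0.1504  0.3477  0.2512] turn 0.0003
```

View pics/c16.png

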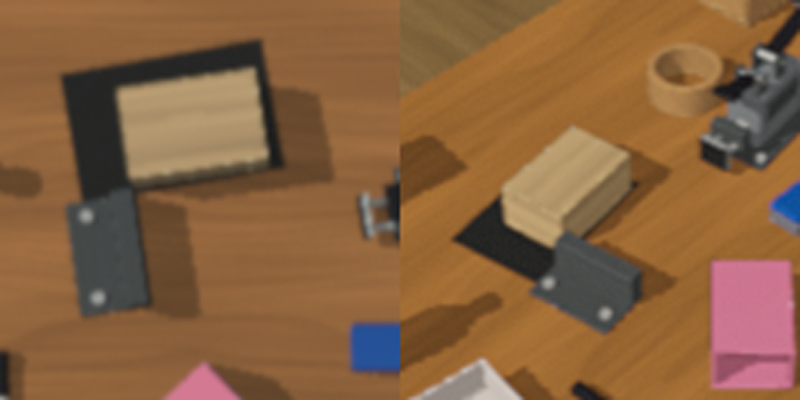

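```bash
python3 -c "
from h import *
off([.555,.089,.013],98)
off([.606,.096,.013],98)"
```

```text
t 20.3 tcp [ 0.5248 -0.2011  0.2128] F [-0.7  0.5 -0.6] off [-0.0869  0.3539  0.25  ] turn -0.0009
t 20.3 tcp [ 0.5248 -0.2011  0.2128] F [-0.7  0.5 -0.6] off [-0.1513  0.3539  0.25  ] turn -0.0009
```

```bash
python3 -m jog '{"offset":[[-0.02,0.07,0],[-0.04,0.14,0],[-0.06,0.21,0],[-0.087,0.28,0],[-0.087,0.346,0],[-0.087,0.346,0.05],[-0.087,0.346,0.12],[-0.087,0.346,0.18],[-0.087,0.346,0.22],[-0.087,0.346,0.249],[-0.087,0.346,0.249]],"turn":[0,0,0,0,0,0,0,0,0,0,0]}'; python3 -c "
from h import *
off([.606,.09,.013],98)"
```

```text
clock: 21.68
eef_pos: [0.5528, 0.0841, 0.0119]
tcp_rot: [[-0.99, -0.14, -0.005], [-0.14, 0.99, 0.0], [0.005, 0.001, -1.0]]
force: [-0.6, 0.1, -0.1]
grip_width: 1.001
t 21.68 tcp [0.5528 0.0841 0.0119] F [-0.6  0.1 -0.1] off [-0.0669 -0.002  -0.0017] turn 0.0003
```

```bash
python3 -m jog '{"offset":[[-0.015,0,0],[-0.03,0,0],[-0.04,0,0],[-0.048,0,0],[-0.056,0,0],[-0.062,0,0],[-0.066,0,0],[-0.066,0,0]],"turn":[0,0,0,0,0,0,0,0]}'; python3 -m jog '{"offset":[[0.03,0,0],[0.05,0,0],[0.05,0,-0.07],[0.05,0,-0.14],[0.05,0,-0.21],[0.07,-0.07,-0.25],[0.1,-0.14,-0.25],[0.13,-0.21,-0.25],[0.13,-0.28,-0.25],[0.13,-0.35,-0.25],[0.13,-0.35,-0.25]],"turn":[0,0,0,0,0,0,0,0,0,0,0]}';  python3 -c "
from h import *
b=snap('top','t17.png');a=snap('side','s17.png')
I=b['image'].astype(int)
m=np.zeros((400,640),bool);m[110:190,225:325]=1
m&=(I[...,0]>110)&(I[...,1]>110)&(I[...,0]-I[...,2]>25)&(I[...,1]>.75*I[...,0]);q=rectz(b,m,.06);print('sleeve',q)
L=np.arange(-.085,-.05,.0025);c=q[0]/1000
A=[prof('pics/t17.png',b,[o],L,c=c,a=8.2).astype(int) for o in (-.02,0,.02)]
for i,l in enumerate(L): print(round(l*1000,1),*[a[i] for a in A])
A=cv2.imread('pics/t17.png')[110:210,220:420]
B=cv2.imread('pics/s17.png')[150:250,210:410]
cv2.imwrite('pics/c17.png',cv2.resize(np.vstack([A,B]),(600,600),interpolation=cv2.INTER_CUBIC))
for n in ['trigger_press','release_press','pad_face','tape_roll','eraser']:
  print(n,[(round(o['score'],2),np.round(o['point'],3)) for o in r.spot_in('top',n)[:1]])
print(r.state()['clock'],r.state()['force'])
"
```

```text
clock: 22.68
eef_pos: [0.6068, 0.0899, 0.0134]
tcp_rot: [[-0.99, -0.138, -0.003], [-0.138, 0.99, -0.0], [0.003, 0.0, -1.0]]
force: [-3.9, -0.2, 2.9]
grip_width: 0.998
clock: 24.05
eef_pos: [0.5446, -0.2056, 0.2138]
tcp_rot: [[-0.991, -0.133, 0.002], [-0.133, 0.991, -0.002], [-0.002, -0.002, -1.0]]
force: [1.0, 0.2, -0.2]
grip_width: 0.999
sleeve (array([659.1, 103. ]), array([ 87.3, 129.6]), 7.9, 1340)
-85.0 [108  75  47] [101  71  43] [105  73  45]
-82.5 [102  71  44] [98 68 43] [103  71  44]
-80.0 [91 65 41] [89 63 41] [93 65 42]
-77.5 [73 54 37] [70 52 36] [69 51 36]
-75.0 [50 40 33] [46 37 32] [44 37 31]
-72.5 [34 32 29] [34 31 30] [32 30 29]
-70.0 [38 36 31] [36 34 31] [37 35 32]
-67.5 [70 62 48] [67 59 47] [63 56 45]
-65.0 [119 102  76] [115  99  73] [107  91  68]
-62.5 [161 136 101] [159 135  99] [145 123  91]
-60.0 [178 151 111] [179 152 111] [162 137 100]
-57.5 [181 153 113] [182 154 113] [165 140 102]
-55.0 [181 154 113] [182 154 113] [165 140 102]
-52.5 [181 153 112] [182 154 113] [165 140 102]
-50.0 [181 153 112] [182 154 113] [165 140 103]
trigger_press []
release_press [(0.48, array([ 0.562, -0.106,  0.116]))]
pad_face [(0.56, array([ 0.556, -0.061,  0.048]))]
tape_roll [(0.73, array([ 0.562, -0.106,  0.114]))]
eraser [(0.97, array([ 0.439, -0.099,  0.03 ]))]
24.4 [0.01599186 0.49216959 0.11590501]
```

View pics/c17.png

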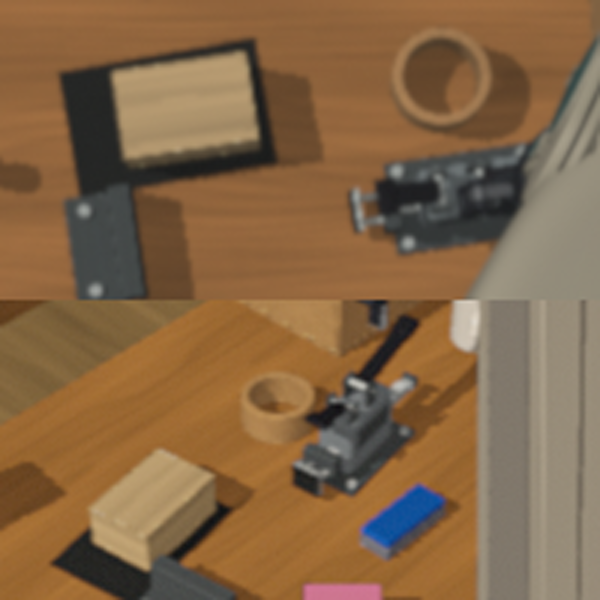

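```bash
python3 -c "
from h import *
g=dict(np.load('pics/b.npz'))
L=np.arange(.09,.13,.0025)
A=[prof('pics/%s.png'%f,g,[-.008,0,.008],L,c=(.5714,-.1709),a=7.5,z=.045)[:,1].astype(int) for f in ('t0','t17')]
for i,l in enumerate(L): print(round(l*1000,1),*[a[i] for a in A])
"
```

```text
90.0 72 69
92.5 81 77
95.0 84 80
97.5 85 82
100.0 87 84
102.5 97 92
105.0 117 111
107.5 140 134
110.0 139 134
112.5 111 108
115.0 78 80
117.5 65 78
120.0 69 90
122.5 72 96
125.0 73 98
127.5 74 99
130.0 74 99
```

```bash
python3 -c "
from h import *
print(r.close_job())"
```

```text
the job is handed in; nothing more can be done
None
```

The job is handed in: the drawer is home, the clamp is released, and the closed box lies wholly on the mat. It took about 24.5 s of the 72 s allowed.

**What I did**
- I pumped the trigger seven full strokes. The last one drove the box against the stop and the drawer flush. The sprung pad was then pushed back by about 5–6 mm, against the 19.5 mm limit.
- I held the release paddle down for about 1 s until the jaw had sprung back.
- I pushed the box sideways with the open fingers in two pushes. After the first, one edge was only about 3 mm inside the mat, so I pushed 15 mm more.

**Last checks, all from the cameras**
- **Box on the mat:** its centre is about 21 mm off the mat's centre lengthwise and 4 mm crosswise. That leaves roughly 13 mm or more inside every edge, and the box lies flat.
- **Drawer:** the front edge shows no protruding strip, so it is flush to within what the picture can resolve (about 2–3 mm).
- **Jaw:** its face is at clamp x ≈ 115 mm, which means fully back.
- **Trigger and release:** both look up. The last network query for the trigger found nothing, because the arm partly covered the top view, so that rests on the side picture.
- **Other things:** the eraser was found within 7 mm of its first reading. The network's last answer for the tape roll was a false hit on the release paddle, but the pictures show the roll where it was. I did not re-measure the tray, bottle, mug, carton and marker, and the arm's path did not go near them.
- **Robot:** it ended clear, with the tool at 0.21 m height and no force on it.

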